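# Square up a frame corner with a try square

### The job

The loose stile of the frame corner has swung out of square. Take the try square with the wooden grip, bring it against the outside of the corner and gently press its stock flat on the fixed rail and its blade flat on the stile, so that the square itself (not the gripper) brings the stile to 90 degrees, and keep both faces pressed without gaps for about a second. Then draw the square away without disturbing the stile, lay it flat on the bench at least a hand's width from the corner and let go, leaving the other things alone.

Things in the scene. Friction and masses are not known exactly. Their poses are not given: they have to be found in the camera images.
- square_grip (a point): centre of the hold on the try square's upright wooden grip: a block 60 mm along the square's x, 20 mm thick along its y, its top 10 mm above this point; the square's underside is 46 mm below. Pinch it across the 20 mm, with fingertips no more than 24 mm below this point so that they pass over the frame. Axes are the square's: x along the stock towards the blade, z up
- square_corner (a point): inner corner of the try square (0.28 kg, flat L), 8 mm above its underside, axes as square_grip, which is at (-47, +11, +38) mm from here. The stock's inner face is the plane y = 0, running 117 mm to -x (stock 22 mm thick to +y, 16 high); the blade's inner edge is the plane x = 0, running 182 mm to -y (steel blade 42 mm wide to +x, 2 mm thick, mid-plane at this height)
- frame_corner (a point): nominal outer corner of the frame, 8 mm above the bench; axes as for a seated square. Nominal outer face of the fixed rail: plane y = 0, from x = -48 to -212 mm; of the stile when square: plane x = 0, from y = -10 to -228 mm. The rough timber's true faces lie parallel to these but up to 5 mm (rail) or 4 mm (stile) in or out: feel for them. 16 mm high, 20 with strap and screws on top
- stile (a joint): angle of the stile about its pivot screw, at (-22, -26) mm from frame_corner: 0 is exactly square to the rail, positive means that its far end has swung outwards (+x of the frame). It starts 0.04 to 0.09 rad out, turns with slight friction (about 0.08 N m) and stays where it is left
- screw_jar_0: clear jar of screws with yellow lid, 68x68x91 mm, bystander
- glue_bottle: white glue bottle with red cap, 58x58x196 mm, bystander
- carpenter_pencil: flat orange pencil, 170x8x8 mm, bystander
- rail: the fixed rail of the frame, 164x44x16 mm, light wood, screwed to the bench: it does not move. Nominal origin and axes as frame_corner, but on the bench top; true outer face up to 5 mm in or out
- frame: the whole frame corner, rail and stile together; origin at its outer corner on the bench top
- try_square: the try square as a whole, 159x203x56 mm with its grip; origin on its underside at (-37, -80, -8) mm from square_corner, same axes. Lying free, it tips by 0.04 rad until the far end of its blade rests on the bench

How it is judged:
By the outcome, as a careful person would: the job done as asked, in the order asked, and still so for the second after the job is handed in, with the robot touching nothing.
It also fails if it takes over 61 s, if anything falls off the work surface, if the arm or the gripper's body presses on something with over 40 N, if the wrist force passes 120 N, or if a joint passes its speed limit or range.

### The arm

A 7-joint arm with a two-finger parallel gripper is mounted at the origin on a cart in front of the work surface, level with it; the furniture and walls round the work are solid. World frame = base frame: x ahead of the robot, y to its left, z up, the work surface at z = 0. Lengths are in m, angles in rad, forces in N, time in s.
With the tool pointing down it reaches from about 0.4 to 0.925 m from the base axis. Payload 4.1 kg.
Tool frame: the origin (TCP) lies midway between the tips of the shut fingers; the grasp point (between the pads) lies 19 mm behind it (arm.tcp_to_grasp is the distance from the TCP to the grasp point, in m); z points along the fingers, y is the direction in which the jaws open and shut (so a half turn about z gives the same grasp; the last joint's range is limited). The gripper opens to 85 mm and grips with 20 to 120 N. Pads are 22 mm wide; open, the fingers measure 114 mm over their backs; the gripper's body (76 mm by 85 mm) begins 54 mm behind the grasp point. The pads swing forward as they close: fully open they stand 13 mm farther back than shut.
Start: joints at [1.239, 0.398, 0.045, 1.537, -0.019, 1.207, -0.051], TCP at [0.15, -0.632, 0.231] pointing down, gripper open.
Joint ranges: [-2.82, 2.82], [-0.49, 2.23], [-1.37, 1.46], [0, 2.46], [-1.36, 4.5], [0.23, 2], [-2.94, 2.94]. Speed limits (rad/s): [2.57, 2.57, 3.14, 3.14, 3.14, 3.14, 3.14].

### API

Orientations are given as a unit quaternion [w, x, y, z].
In Python, from rig import get_state, eyes, ticket, arm gives the robot as it stands.
- The arm moves only by the tool send_rows, never from a script. Its argument "rows" is a list of rows, each an object of numbers: "dx", "dy", "dz": the shift along the tool's x, y, z in m; "spin": the turn about the tool's z in rad. In form: [{"dx": .., "dy": .., "dz": .., "spin": ..}, ...]. A call has 1 to 20 rows; each row shifts and turns the commanded pose from where the row before left it, along the tool's axes as they then stand; what a row does not reach is not made up. A row lasts 1/10 s, in which the tool goes at most 50 mm and 8.59 degrees, less where a joint would pass 70% of its speed; a pose out of reach is approached as far as the arm can. A call with a gripper value outside its range is refused whole. "fingers" is the finger opening in m, from 0 to 0.0854, set as the call begins (left out, the last holds). The fingers move at their own pace and stop on an object; "squeeze" is the grip in N (left out, the last holds). Time passes only in rows, so rows that do not move let the fingers close. It gives the time, the measured TCP pose, the force and the opening at its end, in the units of the state.
- get_state(): the state, without advancing time (a new reading comes with each control period).
- eyes.get_image(name): name is "scene" or "top" or "wrist"; returns (picture, depth): 384x512x3 uint8, red, green, blue; 384x512 float32, m along the optical axis (not along the pixel's ray), 0 where there is no reading.
- eyes.camera_params(name): a dict with "intrinsics" (3x3 intrinsics, pixels), "R" (3x3) and "t" (3): a world point X has camera coordinates R X + t; the wrist camera has in their place "tool_from_camera" (4x4, takes a point from camera to tool coordinates, whose origin is the TCP and whose axes are the flange's). Camera axes: x right, y down, z forward; pixel columns grow to the right and rows downward; lengths in m; the calibration is good to about 2 mm. A picture is of the moment at which its call begins: read the wrist's pose just before it. camera_params takes no time and is no camera call.
- ticket.close_job(): hands the job in, once; it reports no verdict.
The state is a dict: "clock": time; "q": joint angles; "dq": joint speeds; "joint_efforts": joint torques, N m; "tool_pos": TCP position; "tcp_rot": TCP orientation; "contact_force": force on the tool from outside, world axes, zero at the start; "moment": the same for the moment, N m; "grip_width": finger opening in m.
Only numpy, scipy, OpenCV 4.12 (cv2) and the standard library are available. Lean on these libraries where they do the work, as an engineer would, in place of code of your own. Each camera call takes 0.05 s, during which the arm holds its last target. There are 200 camera calls.

## Working session

There is one attempt and no reset: what is moved stays moved. The work goes in short steps, Python scripts to look and compute and a tool call to move; the robot and the scene stay as the last step left them, time stands still between calls to the robot, and variables do not carry over. Pictures are saved under pics/ and viewed, about 8 in all and at most 12, crops included, and the job is handed in when it is done.

Besides the shell and the picture viewer there is one more tool, called after ">>>" as name(argument=value, ...), one argument or row to a line, values as JSON. send_rows: Moves the arm, as the interface text tells. Its arguments: {"type":"object","properties":{"rows":{"type":"array"},"fingers":{"type":"number"},"squeeze":{"type":"number"}},"required":["rows"]}

```bash
mkdir -p pics; ls; python3 - <<'E'
from rig import get_state, eyes, ticket, arm
import cv2,numpy as np
s=get_state(); print({k:np.round(v,3).tolist() for k,v in s.items()})
np.set_printoptions(precision=4,suppress=True)
ims=[]
for n in("top","scene"):
    im,d=eyes.get_image(n); np.savez(f"{n}0.npz",im=im,d=d)
    cv2.imwrite(f"pics/{n}0.png",cv2.cvtColor(im,cv2.COLOR_RGB2BGR))
    p=eyes.camera_params(n); print(n,p)
    ims.append(im)
print(eyes.camera_params("wrist"), arm.tcp_to_grasp)
E
```

```text
pics
{'clock': 0.0, 'q': [1.239, 0.399, 0.045, 1.538, -0.019, 1.207, -0.051], 'dq': [0.001, -0.0, -0.002, 0.0, -0.0, 0.001, 0.001], 'joint_efforts': [0.0, -47.514, 1.365, -25.423, 0.012, 0.009, 0.0], 'tool_pos': [0.15, -0.632, 0.23], 'tcp_rot': [-0.001, 0.993, 0.116, -0.0], 'contact_force': [0.538, -0.754, -0.06], 'moment': [0.046, 0.009, 0.018], 'grip_width': 0.085}
top {'intrinsics': array([[439.7501,   0.    , 258.1238],
       [  0.    , 439.7501, 185.2121],
       [  0.    ,   0.    ,   1.    ]]), 'R': array([[ 0.0103, -0.9999, -0.0058],
       [-0.9834, -0.0091, -0.181 ],
       [ 0.1809,  0.0076, -0.9835]]), 't': array([-0.21  ,  0.5149,  1.0995])}
scene {'intrinsics': array([[459.8637,   0.    , 250.4056],
       [  0.    , 459.8637, 190.784 ],
       [  0.    ,   0.    ,   1.    ]]), 'R': array([[ 0.705 , -0.7092,  0.0034],
       [-0.5312, -0.5312, -0.66  ],
       [ 0.4699,  0.4636, -0.7512]]), 't': array([-0.499 ,  0.2145,  1.3671])}
{'intrinsics': array([[291.4446,   0.    , 259.3209],
       [  0.    , 291.4446, 194.0082],
       [  0.    ,   0.    ,   1.    ]]), 'tool_from_camera': array([[ 0.0004, -0.9443, -0.3289,  0.0843],
       [ 1.    ,  0.0001,  0.0007,  0.0011],
       [-0.0006, -0.3289,  0.9443, -0.1432],
       [ 0.    ,  0.    ,  0.    ,  1.    ]])} 0.0187
```

View pics/top0.png

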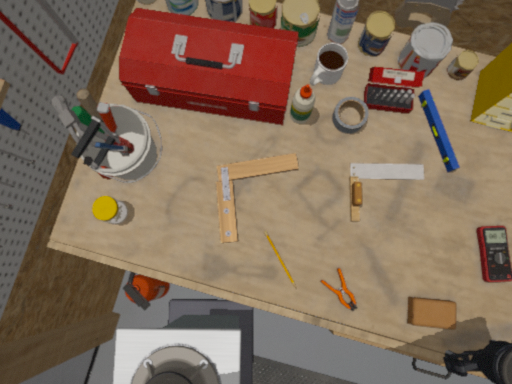

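View pics/scene0.png

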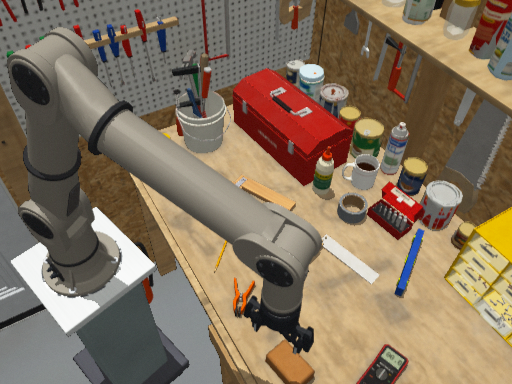

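```bash
cat > h.py <<'E'
import numpy as np,cv2
from rig import get_state, eyes, arm
from scipy.spatial.transform import Rotation as Ro
np.set_printoptions(precision=4,suppress=True)
def grab(n):
    s=get_state(); im,d=eyes.get_image(n); p=eyes.camera_params(n); K=p["intrinsics"]
    if n=="wrist":
        w,x,y,z=s["tcp_rot"]; T=np.eye(4); T[:3,:3]=Ro.from_quat([x,y,z,w]).as_matrix(); T[:3,3]=s["tool_pos"]
        C=T@p["tool_from_camera"]
    else:
        C=np.eye(4); C[:3,:3]=p["R"].T; C[:3,3]=-p["R"].T@p["t"]
    return im,d,K,C
def cloud(d,K,C):
    v,u=np.mgrid[:d.shape[0],:d.shape[1]]
    P=np.stack([(u-K[0,2])/K[0,0]*d,(v-K[1,2])/K[1,1]*d,d],-1)
    return P@C[:3,:3].T+C[:3,3]
def ray(px,z,K,C):
    px=np.atleast_2d(np.array(px,float)); r=np.c_[(px[:,0]-K[0,2])/K[0,0],(px[:,1]-K[1,2])/K[1,1],np.ones(len(px))]@C[:3,:3].T
    o=C[:3,3]; return o+r*((z-o[2])/r[:,2])[:,None]
def proj(X,K,C):
    c=(np.atleast_2d(X)-C[:3,3])@C[:3,:3]; return np.c_[c[:,0]/c[:,2]*K[0,0]+K[0,2],c[:,1]/c[:,2]*K[1,1]+K[1,2]]
E
python3 - <<'E'
from h import *
im,d,K,C=grab("top")
P=cloud(d,K,C); Z=P[...,2]
print("bench z",np.median(Z[180:230,250:340]), Z[180:230,265:340].std())
hm=np.clip((Z*1000+10)*5,0,255).astype(np.uint8)
a=im[90:260,190:440]; b=cv2.cvtColor(hm[90:260,190:440],cv2.COLOR_GRAY2RGB)
o=np.vstack([cv2.resize(a,None,fx=3,fy=1.76*1.0,interpolation=1) if 0 else cv2.resize(a,(750,510),interpolation=cv2.INTER_CUBIC)])
cv2.imwrite("pics/crop.png",o[:,:,::-1])
for px in [(222,164),(297,158),(229,240),(357,190),(352,172),(424,172),(303,105),(105,208),(357,168)]:
    print(px,P[px[1],px[0]],ray(px,.016,K,C))
E
```

```text
bench z -0.0008917670913782816 0.07656834211649548
(222, 164) [ 0.5841 -0.1049 -0.0021] [[ 0.5799 -0.1065  0.016 ]]
(297, 158) [ 0.6034 -0.3108 -0.0043] [[ 0.5984 -0.3091  0.016 ]]
(229, 240) [ 0.3761 -0.1299  0.0146] [[ 0.3761 -0.13    0.016 ]]
(357, 190) [ 0.5047 -0.4594  0.0575] [[ 0.512  -0.4686  0.016 ]]
(352, 172) [ 0.5633 -0.4588  0.0055] [[ 0.561  -0.4566  0.016 ]]
(424, 172) [ 0.5669 -0.6569 -0.0032] [[ 0.5627 -0.6497  0.016 ]]
(303, 105) [ 0.705  -0.3152  0.1327] [[ 0.7494 -0.3266  0.016 ]]
(105, 208) [0.4479 0.175  0.0894] [[0.4572 0.2013 0.016 ]]
(357, 168) [ 0.5737 -0.4719  0.0091] [[ 0.5721 -0.4704  0.016 ]]
```

View pics/crop.png

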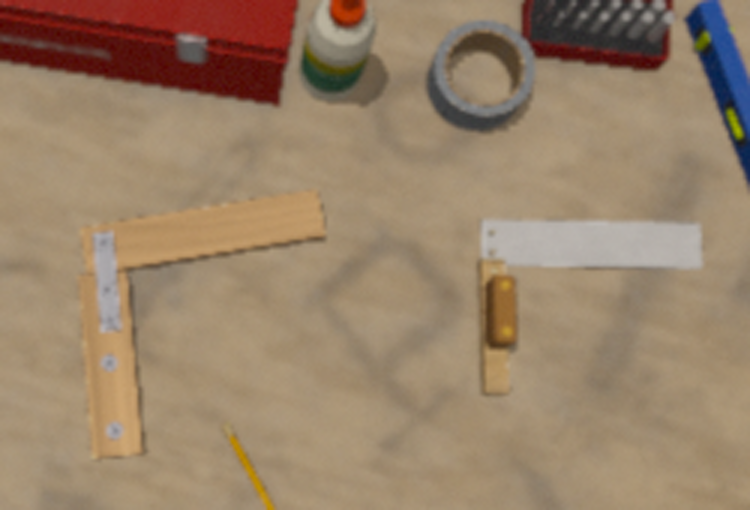

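```bash
python3 - <<'E'
from h import *
im,d,K,C=grab("top")
P=cloud(d,K,C)
f=lambda c,z:ray(np.array(c)/3.+[190-.33,90-.33],z,K,C)
r=f([(81,277),(94,458)],.016); s=f([(100,227),(318,192)],.016)
ang=lambda v:np.arctan2(v[1],v[0])
psi=ang(r[0]-r[1]); print("rail",r,"psi",psi); print("stile",s,"dir",ang(s[1]-s[0])+np.pi/2)
# blade mask
hsv=cv2.cvtColor(im,cv2.COLOR_RGB2HSV); m=((hsv[...,1]<35)&(hsv[...,2]>150)).astype(np.uint8)
m[:,:340]=0;m[:,435:]=0;m[:155]=0;m[190:]=0
rc=cv2.minAreaRect(cv2.findNonZero(m)); b=cv2.boxPoints(rc); print(b,ray(b,.006,K,C))
g=(P[...,2]>.045)&(P[...,2]<.065); g[:,:340]=0;g[:,375:]=0;g[:175]=0;g[215:]=0
Q=P[g]; print("grip",len(Q),Q.mean(0),Q.min(0),Q.max(0)); 
gr=cv2.minAreaRect((Q[:,:2]*1000).astype(np.float32)); print(gr)
print("stock edge left", f([(481,262),(484,393)],.012),"right",f([(509,393)],.012))
E
```

```text
rail [[ 0.5303 -0.0935  0.016 ]
 [ 0.3698 -0.1092  0.016 ]] psi 0.09773511549340502
stile [[ 0.5762 -0.1093  0.016 ]
 [ 0.6104 -0.3056  0.016 ]] dir 0.1724670495356675
[[349.8036 177.9667]
 [350.0312 162.9399]
 [423.2114 164.0487]
 [422.9837 179.0755]] [[ 0.5466 -0.4523  0.006 ]
 [ 0.5883 -0.4541  0.006 ]
 [ 0.587  -0.6526  0.006 ]
 [ 0.5453 -0.6496  0.006 ]]
grip 190 [ 0.4971 -0.4621  0.0543] [ 0.4687 -0.4737  0.0465] [ 0.5269 -0.4527  0.0612]
((497.7939453125, -463.2137451171875), (21.032136917114258, 58.21196365356445), 89.71361541748047)
stock edge left [[ 0.548  -0.4517  0.012 ]
 [ 0.4303 -0.4511  0.012 ]] right [[ 0.4305 -0.4731  0.012 ]]
```

>>> send_rows(
  rows=[
    {"dz": 0.0, "spin": 0.08},
    {"spin": 0.08},
    {"spin": 0.0726, "dx": 0.01, "dy": -0.005},
    {"dx": 0.02, "dy": -0.01},
    {"dx": 0.035, "dy": -0.017},
    {"dx": 0.035, "dy": -0.017},
    {"dx": 0.035, "dy": -0.017},
    {"dx": 0.035, "dy": -0.017},
    {"dx": 0.035, "dy": -0.017},
    {"dx": 0.035, "dy": -0.017},
    {"dx": 0.035, "dy": -0.017},
    {"dx": 0.035, "dy": -0.017},
    {"dx": 0.02, "dy": -0.012},
    {"dx": 0.01, "dy": -0.004},
    {"dz": 0.0},
    {"dz": 0.0},
  ],
)

```text
$.rows[0]: bad value
```

```bash
python3 - <<'E'
from h import *
im,d,K,C=grab("wrist")
cv2.imwrite("pics/w1.png",im[:,:,::-1]); np.savez("w1",im=im,d=d,K=K,C=C)
P=cloud(d,K,C)
g=(P[...,2]>.05)&(P[...,2]<.065)&(abs(P[...,0]-.5)<.06)&(abs(P[...,1]+.463)<.04)
Q=P[g]; print(len(Q),Q.mean(0),cv2.minAreaRect((Q[:,:2]*1000).astype(np.float32)))
st=get_state(); print(st["clock"],st["tool_pos"],st["tcp_rot"],st["q"])
E
```

```text
0 [nan nan nan] ((0.0, 0.0), (0.0, 0.0), 0.0)
0.25 [ 0.1499 -0.6322  0.2308] [-0.0004  0.9932  0.1162 -0.0001] [ 1.239   0.3988  0.0451  1.5372 -0.0187  1.2069 -0.0507]<stdin>:6: RuntimeWarning: Mean of empty slice.
  ret = um.true_divide(
```

View pics/w1.png

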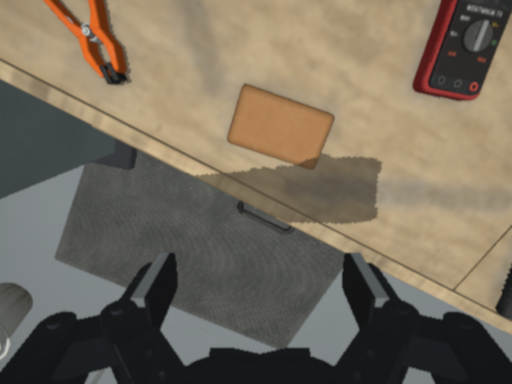

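>>> send_rows(
  rows=[
    {"dx": 0, "dy": 0, "dz": 0, "spin": 0.08},
    {"dx": 0, "dy": 0, "dz": 0, "spin": 0.08},
    {"dx": 0.01, "dy": -0.005, "dz": 0, "spin": 0.0726},
    {"dx": 0.02, "dy": -0.01, "dz": 0, "spin": 0},
    {"dx": 0.035, "dy": -0.017, "dz": 0, "spin": 0},
    {"dx": 0.035, "dy": -0.017, "dz": 0, "spin": 0},
    {"dx": 0.035, "dy": -0.017, "dz": 0, "spin": 0},
    {"dx": 0.035, "dy": -0.017, "dz": 0, "spin": 0},
    {"dx": 0.035, "dy": -0.017, "dz": 0, "spin": 0},
    {"dx": 0.035, "dy": -0.017, "dz": 0, "spin": 0},
    {"dx": 0.035, "dy": -0.017, "dz": 0, "spin": 0},
    {"dx": 0.035, "dy": -0.017, "dz": 0, "spin": 0},
    {"dx": 0.02, "dy": -0.012, "dz": 0, "spin": 0},
    {"dx": 0.01, "dy": -0.004, "dz": 0, "spin": 0},
    {"dx": 0, "dy": 0, "dz": 0, "spin": 0},
    {"dx": 0, "dy": 0, "dz": 0, "spin": 0},
  ],
)

```text
clock: 1.85
tool_pos: [0.4878, -0.4662, 0.2312]
tcp_rot: [0.001, 1.0, -0.001, -0.001]
contact_force: [-0.6, 0.3, -0.0]
grip_width: 0.0854
```

```bash
python3 - <<'E'
from h import *
im,d,K,C=grab("wrist")
cv2.imwrite("pics/w2.png",im[:,:,::-1]); np.savez("w1",im=im,d=d,K=K,C=C)
P=cloud(d,K,C)
g=(P[...,2]>.05)&(P[...,2]<.065)&(abs(P[...,0]-.5)<.06)&(abs(P[...,1]+.463)<.04)
Q=P[g]; print(len(Q),Q.mean(0),cv2.minAreaRect((Q[:,:2]*1000).astype(np.float32)))
st=get_state(); print(st["clock"],st["tool_pos"],st["tcp_rot"],st["q"],st["contact_force"])
E
```

```text
907 [ 0.5014 -0.4617  0.0566] ((499.82012939453125, -461.3515319824219), (59.20862579345703, 18.905153274536133), 0.08837761729955673)
1.9 [ 0.4873 -0.4666  0.2313] [ 0.0006  1.     -0.0015 -0.0008] [ 0.7265  0.4428 -0.0386  1.4689  0.0195  1.2308 -0.8886] [0.2186 0.0893 0.8387]
```

View pics/w2.png

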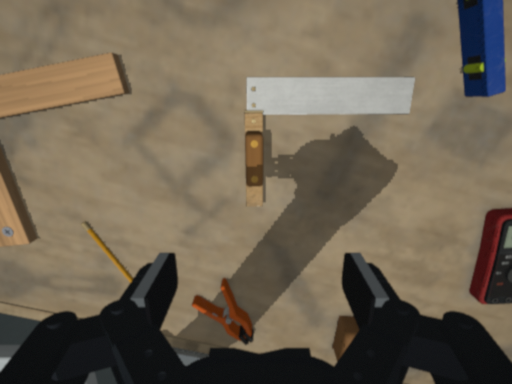

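>>> send_rows(
  rows=[
    {"dx": 0.006, "dy": -0.0023, "dz": 0.015, "spin": 0},
    {"dx": 0.006, "dy": -0.0023, "dz": 0.03, "spin": 0},
    {"dx": 0, "dy": 0, "dz": 0.035, "spin": 0},
    {"dx": 0, "dy": 0, "dz": 0.035, "spin": 0},
    {"dx": 0, "dy": 0, "dz": 0.035, "spin": 0},
    {"dx": 0, "dy": 0, "dz": 0.025, "spin": 0},
    {"dx": 0, "dy": 0, "dz": 0.018, "spin": 0},
    {"dx": 0, "dy": 0, "dz": 0.01, "spin": 0},
    {"dx": 0, "dy": 0, "dz": 0, "spin": 0},
    {"dx": 0, "dy": 0, "dz": 0, "spin": 0},
  ],
)

```text
clock: 2.9
tool_pos: [0.5016, -0.4607, 0.0288]
tcp_rot: [0.0, 1.0, -0.0, 0.0]
contact_force: [0.1, -0.5, 0.5]
grip_width: 0.0854
```

>>> send_rows(
  rows=[
    {"dx": 0, "dy": 0, "dz": 0, "spin": 0},
    {"dx": 0, "dy": 0, "dz": 0, "spin": 0},
    {"dx": 0, "dy": 0, "dz": 0, "spin": 0},
    {"dx": 0, "dy": 0, "dz": 0, "spin": 0},
    {"dx": 0, "dy": 0, "dz": 0, "spin": 0},
    {"dx": 0, "dy": 0, "dz": 0, "spin": 0},
    {"dx": 0, "dy": 0, "dz": 0, "spin": 0},
    {"dx": 0, "dy": 0, "dz": 0, "spin": 0},
    {"dx": 0, "dy": 0, "dz": 0, "spin": 0},
    {"dx": 0, "dy": 0, "dz": 0, "spin": 0},
  ],
  fingers=0.0,
  squeeze=80,
)

```text
clock: 3.9
tool_pos: [0.5018, -0.4601, 0.0288]
tcp_rot: [0.0, 1.0, 0.0, 0.0]
contact_force: [-1.0, 1.7, 5.3]
grip_width: 0.0188
```

>>> send_rows(
  rows=[
    {"dx": 0, "dy": 0, "dz": -0.005, "spin": 0},
    {"dx": 0, "dy": 0, "dz": -0.01, "spin": 0},
    {"dx": 0, "dy": 0, "dz": -0.02, "spin": 0},
    {"dx": 0, "dy": 0, "dz": -0.03, "spin": 0},
    {"dx": 0, "dy": 0, "dz": -0.02, "spin": 0},
    {"dx": 0, "dy": 0, "dz": -0.015, "spin": 0},
    {"dx": 0, "dy": 0, "dz": 0, "spin": 0},
    {"dx": 0, "dy": 0, "dz": 0, "spin": 0},
    {"dx": 0, "dy": 0, "dz": 0, "spin": 0},
  ],
)

```text
clock: 4.8
tool_pos: [0.5006, -0.4593, 0.1265]
tcp_rot: [-0.001, 1.0, 0.0, -0.001]
contact_force: [-0.8, 0.5, -2.1]
grip_width: 0.0187
```

```bash
python3 - <<'E'
from h import *
st=get_state(); print(st["tool_pos"],st["tcp_rot"],st["contact_force"],st["moment"])
im,d,K,C=grab("wrist"); P=cloud(d,K,C)
hsv=cv2.cvtColor(im,cv2.COLOR_RGB2HSV)
m=(hsv[...,1]<40)&(hsv[...,2]>150)&(P[...,2]>.07)&(P[...,2]<.15)
n,l,s,c=cv2.connectedComponentsWithStats(m.astype(np.uint8)); k=1+np.argmax(s[1:,4]); m=l==k
Q=P[m]; print("blade",s[k],Q.mean(0)); 
A=np.c_[Q[:,:2]-Q[:,:2].mean(0),np.ones(len(Q))]; print("plane slope x,y,z0",np.linalg.lstsq(A,Q[:,2],rcond=None)[0])
b=cv2.boxPoints(cv2.minAreaRect(cv2.findNonZero(m.astype(np.uint8)))); print(b); print(ray(b,np.median(Q[:,2]),K,C))
z=np.load("top0.npz");  im,d,K,C=grab("top"); P=cloud(z["d"],K,C)
for lo,hi in((.05,.12),(.12,.3),(.3,.6)):
    g=(P[...,2]>lo)&(P[...,2]<hi)&(P[...,0]>.3)&(P[...,0]<.85)&(P[...,1]>-.4)&(P[...,1]<.15)
    Q=P[g]; 
    for x in np.arange(.4,.85,.05):
        q=Q[abs(Q[:,0]-x)<.025]; 
        if len(q)>2: print(lo,round(x,2),len(q),"y",q[:,1].min(),q[:,1].max())
E
```

```text
[ 0.5006 -0.4593  0.1265] [-0.001   1.      0.0002 -0.0012] [-0.7696  0.5241 -2.1152] [ 0.042   0.0061 -0.0302]
blade [  244    87   268    78 20062] [ 0.5683 -0.5272  0.1062]
plane slope x,y,z0 [-0.0045  0.0158  0.1062]
[[244.  87.]
 [511.  87.]
 [511. 164.]
 [244. 164.]]
[[ 0.5878 -0.4524  0.1062]
 [ 0.5879 -0.5928  0.1062]
 [ 0.5466 -0.6046  0.1062]
 [ 0.5464 -0.4518  0.1062]]
0.05 0.45 106 y 0.14177770123030264 0.14993850686941435
0.05 0.5 27 y 0.08345539425358972 0.11280347565242832
0.05 0.55 241 y 0.04799274053332708 0.1488554076264343
0.05 0.6 277 y 0.04111718284196331 0.14993921442948938
0.05 0.65 148 y 0.04370508875241219 0.1491899965022785
0.05 0.7 945 y -0.3471024993549568 0.14990881674006357
0.05 0.75 740 y -0.2968277970653351 0.14353861116436206
0.05 0.8 174 y -0.39951674626564027 -0.34191511021453813
0.12 0.5 78 y 0.11375609031955836 0.14969378092410018
0.12 0.55 393 y 0.0627480897564563 0.1494729457341646
0.12 0.6 704 y 0.056121341533610924 0.14996403225326127
0.12 0.65 200 y 0.0579671986710838 0.1488153447107065
0.12 0.7 1500 y -0.3439653315940667 0.14997241194163724
0.12 0.75 3929 y -0.3467460639705996 0.14408949552058853
0.12 0.8 3507 y -0.2941164368106669 0.13982385742202935
0.3 0.5 39 y 0.1407424060498214 0.14960754630035267
0.3 0.55 342 y 0.11440941329219328 0.14996787044377358
0.3 0.6 210 y 0.10163833791162152 0.14552979540903782
0.3 0.65 310 y 0.10115718495731307 0.14995712674078027
```

>>> send_rows(
  rows=[
    {"dx": 0, "dy": -0.01, "dz": 0, "spin": 0},
    {"dx": 0, "dy": -0.025, "dz": 0, "spin": 0},
    {"dx": 0, "dy": -0.04, "dz": 0, "spin": 0},
    {"dx": 0, "dy": -0.04, "dz": 0, "spin": 0},
    {"dx": 0, "dy": -0.04, "dz": 0, "spin": 0},
    {"dx": 0, "dy": -0.04, "dz": 0, "spin": 0},
    {"dx": 0.006, "dy": -0.04, "dz": 0, "spin": 0},
    {"dx": 0.008, "dy": -0.04, "dz": 0, "spin": 0},
    {"dx": 0.01, "dy": -0.04, "dz": 0, "spin": 0},
    {"dx": 0.01, "dy": -0.04, "dz": 0, "spin": 0},
    {"dx": 0.01, "dy": -0.025, "dz": 0, "spin": 0},
    {"dx": 0.006, "dy": -0.014, "dz": 0, "spin": 0},
    {"dx": 0.004, "dy": -0.005, "dz": 0.01, "spin": -0.02},
    {"dx": 0, "dy": 0, "dz": 0.02, "spin": -0.04},
    {"dx": 0, "dy": 0, "dz": 0.02, "spin": -0.03},
    {"dx": 0, "dy": 0, "dz": 0.014, "spin": -0.008},
    {"dx": 0, "dy": 0, "dz": 0.004, "spin": 0},
    {"dx": 0, "dy": 0, "dz": 0, "spin": 0},
    {"dx": 0, "dy": 0, "dz": 0, "spin": 0},
    {"dx": 0, "dy": 0, "dz": 0, "spin": 0},
  ],
)

```text
clock: 6.9
tool_pos: [0.5563, -0.0613, 0.0613]
tcp_rot: [0.0, 0.999, 0.049, 0.001]
contact_force: [0.1, 0.4, -1.9]
grip_width: 0.0192
```

```bash
python3 - <<'E'
from h import *
st=get_state(); print(st["tool_pos"],st["tcp_rot"],st["contact_force"],st["moment"])
im,d,K,C=grab("wrist"); P=cloud(d,K,C); np.savez("w3",im=im,d=d,K=K,C=C)
t,_,_,_=grab("top")
cv2.imwrite("pics/w3.png",im[:,:,::-1])
Q=P[60:190:10,::40]
E
```

```text
[ 0.5563 -0.0613  0.0613] [0.0002 0.9988 0.049  0.001 ] [ 0.1102  0.4095 -1.9282] [0.0402 0.0584 0.0359]
```

View pics/w3.png

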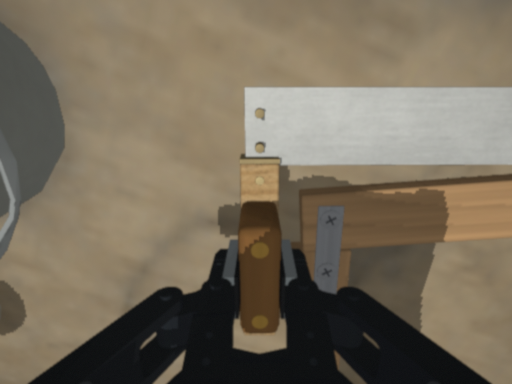

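```bash
python3 - <<'E'
from h import *
z=np.load("w3.npz"); im,d,K,C=z["im"],z["d"],z["K"],z["C"]; P=cloud(d,K,C)
psi=.098; R=np.array([[np.cos(psi),-np.sin(psi)],[np.sin(psi),np.cos(psi)]])
O=np.array([.5746,-.0892])
F=lambda px,z:((ray(px,z,K,C)[:,:2]-O)@R*1000)
print("stile outer",F([(305,190),(400,184),(505,177)],.016))
print("depth z", [P[v,u,2].round(4) for u,v in((330,125),(480,125),(450,200),(260,185),(306,225))])
zb=P[125,330,2]; print("blade inner",F([(290,165),(490,165)],zb))
print("stock inner",F([(280,165),(280,198)],P[185,260,2]))
print("stile end/strap left edge",F([(301,200),(301,235)],.016))
E
```

```text
stile outer [[   6.3665   -2.8838]
 [  10.6413  -67.0044]
 [  15.5575 -136.8219]]
depth z [np.float64(0.0418), np.float64(0.0406), np.float64(0.0171), np.float64(0.049), np.float64(0.017)]
blade inner [[  29.951    10.7634]
 [  29.9568 -103.6286]]
stock inner [[31.6573 17.0071]
 [12.4926 16.5559]]
stile end/strap left edge [[ -0.898   -0.4989]
 [-27.7521  -1.7639]]
```

>>> send_rows(
  rows=[
    {"dx": 0, "dy": 0, "dz": 0.006, "spin": 0},
    {"dx": 0, "dy": 0, "dz": 0.01, "spin": 0},
    {"dx": 0, "dy": 0, "dz": 0.008, "spin": 0},
    {"dx": 0, "dy": 0, "dz": 0.004, "spin": 0},
    {"dx": 0, "dy": 0, "dz": 0.002, "spin": 0},
    {"dx": 0, "dy": 0.002, "dz": 0, "spin": 0},
    {"dx": 0, "dy": 0.003, "dz": 0, "spin": 0},
    {"dx": 0, "dy": 0.002, "dz": 0, "spin": 0},
    {"dx": 0, "dy": 0.001, "dz": 0, "spin": 0},
    {"dx": 0, "dy": 0, "dz": 0, "spin": 0},
    {"dx": 0, "dy": 0, "dz": 0, "spin": 0},
  ],
)

```text
clock: 8.1
tool_pos: [0.5563, -0.069, 0.0304]
tcp_rot: [0.0, 0.999, 0.049, 0.0]
contact_force: [-0.2, -0.2, -2.3]
grip_width: 0.0184
```

```bash
cat > s.py <<'E'
from h import *
from scipy.spatial.transform import Rotation as Ro
s=get_state(); psi=.098; R=np.array([[np.cos(psi),-np.sin(psi)],[np.sin(psi),np.cos(psi)]])
w,x,y,z=s["tcp_rot"]; M=Ro.from_quat([x,y,z,w]).as_matrix()
f=s["contact_force"]; print("t",s["clock"],"tcp in frame mm",(np.array(s["tool_pos"][:2])-[.5746,-.0892])@R*1000,"z",s["tool_pos"][2],"yaw",np.arctan2(M[1,0],M[0,0]),"tilt",M[:2,2])
print("F frame",np.array(f[:2])@R,"Fz",f[2],"M",s["moment"],"w",s["grip_width"])
E
python3 s.py
```

```text
t 8.1 tcp in frame mm [-16.247   21.8786] z 0.030410366475821588 yaw 0.09822447413843681 tilt [ 0.0002 -0.    ]
F frame [-0.195  -0.2182] Fz -2.2910873957981983 M [ 0.1165  0.0412 -0.0103] w 0.018391102809790224
```

>>> send_rows(
  rows=[
    {"dx": 0, "dy": 0.002, "dz": 0, "spin": 0},
    {"dx": 0, "dy": 0.002, "dz": 0, "spin": 0},
    {"dx": 0, "dy": 0.001, "dz": 0, "spin": 0},
    {"dx": 0, "dy": 0.001, "dz": 0, "spin": 0},
    {"dx": 0, "dy": 0, "dz": 0, "spin": 0},
  ],
)

```text
clock: 8.6
tool_pos: [0.5568, -0.0741, 0.0303]
tcp_rot: [-0.001, 0.999, 0.049, -0.0]
contact_force: [-0.9, 2.1, -2.2]
grip_width: 0.0187
```

>>> send_rows(
  rows=[
    {"dx": 0, "dy": 0.001, "dz": 0, "spin": 0},
    {"dx": 0, "dy": 0.001, "dz": 0, "spin": 0},
    {"dx": 0, "dy": 0, "dz": 0, "spin": 0},
  ],
)

```text
clock: 8.9
tool_pos: [0.5568, -0.0743, 0.0303]
tcp_rot: [-0.002, 0.999, 0.049, -0.0]
contact_force: [-0.9, 5.2, -0.4]
grip_width: 0.0186
```

>>> send_rows(
  rows=[
    {"dx": 0, "dy": 0.001, "dz": 0, "spin": 0},
    {"dx": 0, "dy": 0, "dz": 0, "spin": 0},
  ],
)

```text
clock: 9.1
tool_pos: [0.5568, -0.0744, 0.0303]
tcp_rot: [-0.002, 0.999, 0.05, -0.0]
contact_force: [-0.8, 7.3, -0.3]
grip_width: 0.0187
```

```bash
python3 s.py
```

```text
t 9.1 tcp in frame mm [-16.2459  16.4868] z 0.030252028746987885 yaw 0.09917562155218092 tilt [-0.001   0.0042]
F frame [-0.0443  7.3363] Fz -0.3367070535931873 M [ 1.8846  0.3563 -0.2592] w 0.018728939731744738
```

>>> send_rows(
  rows=[
    {"dx": 0, "dy": 0, "dz": 0, "spin": -0.004},
    {"dx": 0, "dy": 0, "dz": 0, "spin": 0},
    {"dx": 0, "dy": 0, "dz": 0, "spin": 0},
  ],
)

```text
clock: 9.4
tool_pos: [0.5568, -0.0743, 0.0303]
tcp_rot: [-0.002, 0.999, 0.052, -0.0]
contact_force: [-1.1, 8.8, -1.2]
grip_width: 0.0188
```

```bash
python3 s.py
```

```text
t 9.4 tcp in frame mm [-16.2612  16.593 ] z 0.030269462103770576 yaw 0.10329789754227295 tilt [-0.0011  0.0042]
F frame [-0.2721  8.8793] Fz -1.2154711552301722 M [ 1.918   0.4047 -0.2544] w 0.018831772716785766
```

>>> send_rows(
  rows=[
    {"dx": 0, "dy": 0, "dz": 0, "spin": -0.006},
    {"dx": 0, "dy": 0, "dz": 0, "spin": 0},
    {"dx": 0, "dy": 0, "dz": 0, "spin": 0},
  ],
)

```text
clock: 9.7
tool_pos: [0.5568, -0.0741, 0.0302]
tcp_rot: [-0.002, 0.999, 0.054, -0.0]
contact_force: [-1.7, 8.0, 0.5]
grip_width: 0.0188
```

```bash
python3 s.py
```

```text
t 9.7 tcp in frame mm [-16.2849  16.7795] z 0.030248883942380875 yaw 0.10898394573669631 tilt [-0.0012  0.0044]
F frame [-0.9041  8.1684] Fz 0.5089988211712195 M [ 1.9509  0.3534 -0.3085] w 0.018796694160478734
```

```bash
python3 - <<'E'
from h import *
z=np.load("top0.npz"); im=z["im"]; d=z["d"]; p=eyes.camera_params("top"); K=p["intrinsics"]
C=np.eye(4); C[:3,:3]=p["R"].T; C[:3,3]=-p["R"].T@p["t"]
g=cv2.GaussianBlur(im,(0,0),.7).astype(float)
sat=g.max(2)-g.min(2)
def fitlines(name,rows,c0,sgn,chan):
    pts=[]
    for r in rows:
        c=int(round(c0(r))); seg=chan[r,c-6:c+7]; gr=sgn*np.gradient(seg); k=int(np.argmax(gr[1:-1]))+1
        if 1<=k<=11:
            a,b,e=gr[k-1:k+2]; den=a-2*b+e; o=0 if den==0 else .5*(a-e)/den; pts.append((c-6+k+o,r))
    pts=np.array(pts); W=ray(pts,.016,K,C)[:,:2]
    for _ in range(4):
        f=np.polyfit(W[:,0],W[:,1],1); e=W[:,1]-np.polyval(f,W[:,0]); W=W[abs(e)<max(.0012,1.5*e.std())]
    print(name,"psi",np.arctan(f[0]),"y at .5",np.polyval(f,.5),len(W),e.std())
rows=range(186,238)
print(sat[210,205:245].round(0)); print(im[210,205:245,0])
for nm,ch in(("sat",sat),("R",g[...,0])):
    fitlines("outer "+nm,rows,lambda r:217+(r-182)*.071,1,ch)
    fitlines("inner "+nm,rows,lambda r:233+(r-182)*.071,-1,ch)
P=cloud(d,K,C); m=(P[...,2]>.011)&(P[...,2]<.025)
m[:185]=0;m[238:]=0;m[:,:210]=0;m[:,245:]=0
L=[];Rr=[]
for r in rows:
    c=np.flatnonzero(m[r])
    if len(c): L.append(ray([(c[0]-.5,r)],.016,K,C)[0,:2]); Rr.append(ray([(c[-1]+.5,r)],.016,K,C)[0,:2])
for q in(L,Rr):
    q=np.array(q); f=np.polyfit(q[:,0],q[:,1],1); print("depth",np.arctan(f[0]),np.polyval(f,.5))
E
```

```text
[52. 52. 51. 49. 49. 49. 48. 47. 47. 48. 49. 51. 58. 70. 80. 81. 79. 72.
 49. 20.  7.  5.  7. 28. 58. 80. 86. 86. 82. 73. 57. 50. 49. 48. 47. 47.
 48. 48. 48. 48.]
[167 168 167 167 164 162 160 160 160 161 159 159 157 170 182 177 173 178
 177 171 160 144 157 178 190 195 191 189 189 172 135 152 155 154 150 149
 152 154 157 160]
outer sat psi 0.10391682962885783 y at .5 -0.09351192275793521 52 0.0002634796855232086
inner sat psi 0.10143611084236194 y at .5 -0.13786484393582016 52 0.0003139298867669953
outer R psi 0.10728145729450954 y at .5 -0.09305897618269146 42 0.0007507820968469034
inner R psi 0.1034372198729699 y at .5 -0.13660432612014378 52 0.0004730381685276998
depth 0.10941094934329425 -0.09440312628200759
depth 0.10705739391094987 -0.1384275373452471
```

>>> send_rows(
  rows=[
    {"dx": 0, "dy": 0, "dz": 0, "spin": -0.006},
    {"dx": 0, "dy": 0, "dz": 0, "spin": 0},
    {"dx": 0, "dy": 0, "dz": 0, "spin": 0},
  ],
)

```text
clock: 10.0
tool_pos: [0.5567, -0.0739, 0.0302]
tcp_rot: [-0.002, 0.998, 0.057, -0.0]
contact_force: [-1.5, 7.6, -0.8]
grip_width: 0.0189
```

```bash
python3 s.py
```

```text
t 10.0 tcp in frame mm [-16.2932  16.939 ] z 0.03019738597489775 yaw 0.11431937249208249 tilt [-0.0012  0.0048]
F frame [-0.7663  7.7165] Fz -0.7991565960195496 M [ 2.0273  0.4333 -0.5244] w 0.01889324706951371
```

>>> send_rows(
  rows=[
    {"dx": 0, "dy": 0, "dz": 0, "spin": -0.006},
    {"dx": 0, "dy": 0, "dz": 0, "spin": 0},
    {"dx": 0, "dy": 0, "dz": 0, "spin": 0},
  ],
)

```text
clock: 10.3
tool_pos: [0.5566, -0.0737, 0.0301]
tcp_rot: [-0.003, 0.998, 0.06, -0.001]
contact_force: [-0.8, 8.2, -0.7]
grip_width: 0.0186
```

```bash
python3 s.py
```

```text
t 10.3 tcp in frame mm [-16.3862  17.1555] z 0.03011513793950075 yaw 0.1198831499516213 tilt [-0.0015  0.0052]
F frame [0.0314 8.265 ] Fz -0.6544241223728727 M [ 2.1287  0.4806 -0.5969] w 0.018583227529370677
```

>>> send_rows(
  rows=[
    {"dx": 0, "dy": -0.002, "dz": 0, "spin": 0.0045},
    {"dx": 0, "dy": -0.002, "dz": 0, "spin": 0.004},
    {"dx": -0.001, "dy": 0, "dz": 0, "spin": 0},
    {"dx": -0.002, "dy": 0, "dz": 0, "spin": 0},
    {"dx": -0.002, "dy": 0, "dz": 0, "spin": 0},
    {"dx": -0.002, "dy": 0, "dz": 0, "spin": 0},
    {"dx": -0.002, "dy": 0, "dz": 0, "spin": 0},
    {"dx": -0.001, "dy": 0, "dz": 0, "spin": 0},
    {"dx": 0, "dy": 0, "dz": 0, "spin": 0},
    {"dx": 0, "dy": 0, "dz": 0, "spin": 0},
  ],
)

```text
clock: 11.3
tool_pos: [0.5465, -0.0749, 0.0303]
tcp_rot: [-0.0, 0.998, 0.056, -0.0]
contact_force: [1.2, 5.3, -2.6]
grip_width: 0.0188
```

```bash
sed -i 's/psi=.098/psi=.1115/' s.py; python3 s.py
```

```text
t 11.3 tcp in frame mm [-26.281   17.3721] z 0.030297908089741907 yaw 0.11167166154179106 tilt [-0.0001  0.0003]
F frame [1.8209 5.1293] Fz -2.5700818874164035 M [ 1.2302 -0.2446 -0.2673] w 0.01876172958064072
```

>>> send_rows(
  rows=[
    {"dx": -0.001, "dy": 0, "dz": 0, "spin": 0},
    {"dx": -0.001, "dy": 0, "dz": 0, "spin": 0},
    {"dx": -0.001, "dy": 0, "dz": 0, "spin": 0},
    {"dx": -0.001, "dy": 0, "dz": 0, "spin": 0},
    {"dx": -0.001, "dy": 0, "dz": 0, "spin": 0},
    {"dx": 0, "dy": 0, "dz": 0, "spin": 0},
  ],
)

```text
clock: 11.9
tool_pos: [0.5418, -0.0753, 0.0304]
tcp_rot: [-0.0, 0.998, 0.056, 0.0]
contact_force: [1.0, 4.7, -2.0]
grip_width: 0.0185
```

```bash
python3 s.py
```

```text
t 11.9 tcp in frame mm [-31.0758  17.4228] z 0.030356605025442563 yaw 0.11172647903332253 tilt [0.0003 0.0004]
F frame [1.5649 4.5406] Fz -2.0135454631545757 M [ 1.294  -0.344  -0.2615] w 0.018491689071724254
```

>>> send_rows(
  rows=[
    {"dx": -0.001, "dy": 0, "dz": 0, "spin": 0.002},
    {"dx": -0.001, "dy": 0, "dz": 0, "spin": 0.001},
    {"dx": -0.001, "dy": 0, "dz": 0, "spin": 0},
    {"dx": -0.001, "dy": 0, "dz": 0, "spin": 0},
    {"dx": 0, "dy": 0, "dz": 0, "spin": 0},
  ],
)

```text
clock: 12.4
tool_pos: [0.5383, -0.0758, 0.0305]
tcp_rot: [-0.0, 0.999, 0.055, 0.001]
contact_force: [1.9, 4.4, -2.7]
grip_width: 0.0186
```

```bash
python3 s.py
```

```text
t 12.4 tcp in frame mm [-34.6208  17.3391] z 0.030497986499270793 yaw 0.10929803318656509 tilt [0.0013 0.0002]
F frame [2.4131 4.1235] Fz -2.6595084966506297 M [ 1.1723 -0.4737 -0.152 ] w 0.018594115042806093
```

>>> send_rows(
  rows=[
    {"dx": -0.001, "dy": 0, "dz": 0, "spin": 0},
    {"dx": -0.001, "dy": 0, "dz": 0, "spin": 0},
    {"dx": 0, "dy": 0, "dz": 0, "spin": 0},
  ],
)

```text
clock: 12.7
tool_pos: [0.5363, -0.076, 0.0305]
tcp_rot: [-0.0, 0.999, 0.055, 0.001]
contact_force: [3.1, 5.8, -1.5]
grip_width: 0.0186
```

```bash
python3 s.py
```

```text
t 12.7 tcp in frame mm [-36.5723  17.3647] z 0.030510602384481642 yaw 0.10933406536235893 tilt [0.0014 0.0002]
F frame [3.695  5.3929] Fz -1.491387876432848 M [ 1.1913 -0.4644 -0.1443] w 0.018619896668986707
```

>>> send_rows(
  rows=[
    {"dx": -0.001, "dy": 0, "dz": 0, "spin": 0},
    {"dx": -0.001, "dy": 0, "dz": 0, "spin": 0},
    {"dx": 0, "dy": 0, "dz": 0, "spin": 0},
  ],
)

```text
clock: 13.0
tool_pos: [0.5344, -0.0762, 0.0305]
tcp_rot: [-0.0, 0.999, 0.055, 0.001]
contact_force: [2.3, 3.9, -2.5]
grip_width: 0.0185
```

```bash
python3 s.py
```

```text
t 13.0 tcp in frame mm [-38.5462  17.3663] z 0.03052640465218278 yaw 0.10929770293088517 tilt [0.0014 0.0002]
F frame [2.7232 3.6641] Fz -2.4975945332542784 M [ 1.2013 -0.4346 -0.1473] w 0.018537853927737248
```

>>> send_rows(
  rows=[
    {"dx": -0.001, "dy": 0, "dz": 0, "spin": 0},
    {"dx": -0.001, "dy": 0, "dz": 0, "spin": 0},
    {"dx": 0, "dy": 0, "dz": 0, "spin": 0},
  ],
)

```text
clock: 13.3
tool_pos: [0.5324, -0.0764, 0.0305]
tcp_rot: [-0.0, 0.999, 0.055, 0.001]
contact_force: [2.0, 4.8, -2.7]
grip_width: 0.0189
```

```bash
python3 s.py
```

```text
t 13.3 tcp in frame mm [-40.5115  17.3688] z 0.03054479614971142 yaw 0.10927882934180082 tilt [0.0015 0.0002]
F frame [2.5264 4.5822] Fz -2.655419035503396 M [ 1.2094 -0.4789 -0.1762] w 0.018859509695883302
```

>>> send_rows(
  rows=[
    {"dx": -0.001, "dy": 0, "dz": 0, "spin": 0},
    {"dx": -0.001, "dy": 0, "dz": 0, "spin": 0},
    {"dx": 0, "dy": 0, "dz": 0, "spin": 0},
  ],
)

```text
clock: 13.6
tool_pos: [0.5313, -0.0765, 0.0307]
tcp_rot: [-0.0, 0.999, 0.055, 0.002]
contact_force: [3.6, 5.8, -2.1]
grip_width: 0.0185
```

```bash
python3 s.py; python3 - <<'E'
from h import *
im,d,K,C=grab("wrist"); cv2.imwrite("pics/w4.png",im[:,:,::-1]); np.savez("w4",im=im,d=d,K=K,C=C)
E
```

```text
t 13.6 tcp in frame mm [-41.6053  17.4116] z 0.03071530382287859 yaw 0.10949125933179661 tilt [0.0034 0.0004]
F frame [4.2264 5.3551] Fz -2.146330206312795 M [ 1.3043 -0.8549 -0.1026] w 0.0185272136315261
```

View pics/w4.png

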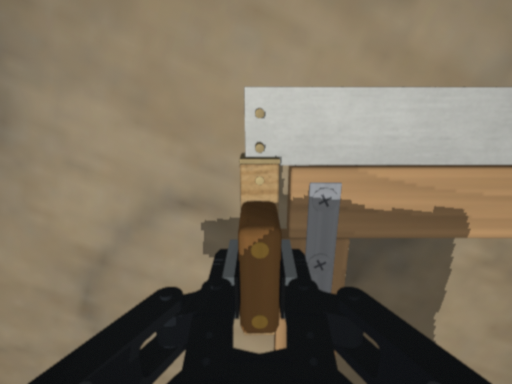

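>>> send_rows(
  rows=[
    {"dx": -0.001, "dy": 0.001, "dz": 0, "spin": 0},
    {"dx": -0.001, "dy": 0.0005, "dz": 0, "spin": 0},
    {"dx": 0, "dy": 0, "dz": 0, "spin": 0},
    {"dx": 0, "dy": 0, "dz": 0, "spin": 0},
  ],
)

```text
clock: 14.05
tool_pos: [0.5311, -0.0766, 0.031]
tcp_rot: [-0.001, 0.998, 0.055, 0.003]
contact_force: [6.6, 7.4, -5.6]
grip_width: 0.0186
```

```bash
python3 s.py
```

```text
t 14.05 tcp in frame mm [-41.7879  17.3198] z 0.030974069110862357 yaw 0.11005297745395293 tilt [0.0066 0.0022]
F frame [7.3561 6.6438] Fz -5.568324952796251 M [ 1.9284 -1.3196 -0.1637] w 0.018593500383772266
```

>>> send_rows(
  rows=[
    {"dx": 0, "dy": 0, "dz": 0, "spin": 0.003},
    {"dx": 0, "dy": 0, "dz": 0, "spin": 0},
    {"dx": 0, "dy": 0, "dz": 0, "spin": 0},
  ],
)

```text
clock: 14.35
tool_pos: [0.5312, -0.0767, 0.031]
tcp_rot: [-0.001, 0.999, 0.054, 0.003]
contact_force: [5.5, 7.7, -4.2]
grip_width: 0.0188
```

```bash
python3 s.py
```

```text
t 14.35 tcp in frame mm [-41.7772  17.2883] z 0.0309724969271402 yaw 0.10778887362918953 tilt [0.0066 0.002 ]
F frame [6.3715 7.0688] Fz -4.244546420639187 M [ 1.9264 -1.307  -0.0794] w 0.018766639841589897
```

>>> send_rows(
  rows=[
    {"dx": 0, "dy": 0, "dz": 0, "spin": 0.002},
    {"dx": -0.0005, "dy": 0.001, "dz": 0, "spin": 0},
    {"dx": 0, "dy": 0, "dz": 0, "spin": 0},
    {"dx": 0, "dy": 0, "dz": 0, "spin": 0},
    {"dx": 0, "dy": 0, "dz": 0, "spin": 0},
    {"dx": 0, "dy": 0, "dz": 0, "spin": 0},
    {"dx": 0, "dy": 0, "dz": 0, "spin": 0},
    {"dx": 0, "dy": 0, "dz": 0, "spin": 0},
    {"dx": 0, "dy": 0, "dz": 0, "spin": 0},
    {"dx": 0, "dy": 0, "dz": 0, "spin": 0},
    {"dx": 0, "dy": 0, "dz": 0, "spin": 0},
    {"dx": 0, "dy": 0, "dz": 0, "spin": 0},
    {"dx": 0, "dy": 0, "dz": 0, "spin": 0},
    {"dx": 0, "dy": 0, "dz": 0, "spin": 0},
    {"dx": 0, "dy": 0, "dz": 0, "spin": 0},
    {"dx": 0, "dy": 0, "dz": 0, "spin": 0},
  ],
)

```text
clock: 15.95
tool_pos: [0.5311, -0.0767, 0.031]
tcp_rot: [-0.001, 0.999, 0.053, 0.004]
contact_force: [6.7, 9.0, -4.8]
grip_width: 0.0191
```

```bash
python3 s.py; python3 - <<'E'
from h import *
im,d,K,C=grab("wrist"); np.savez("w5",im=im,d=d,K=K,C=C)
a=im[150:250,230:512]; cv2.imwrite("pics/w5.png",cv2.resize(a,None,fx=2.8,fy=2.8,interpolation=cv2.INTER_CUBIC)[:,:,::-1])
# blade lower edge and the wood's upper edge vs column
g=cv2.cvtColor(im,cv2.COLOR_RGB2GRAY).astype(float)
for u in range(295,512,30): print(u,g[160:172,u].round(0).astype(int))
E
```

```text
t 15.95 tcp in frame mm [-41.8137  17.2111] z 0.0310198854983096 yaw 0.10654247426390624 tilt [0.0072 0.003 ]
F frame [7.6552 8.173 ] Fz -4.750261927063459 M [ 2.3135 -1.4103  0.0105] w 0.019065128420750938
295 [183 183 181 172 142  94  81 101 120 131 137 139]
325 [181 181 182 177 146  94  80 100 118 128 135 137]
355 [174 174 175 170 137  89  80 100 117 126 131 133]
385 [175 174 173 164 134  89  87 110 128 139 144 146]
415 [172 172 171 156 120  84  86 111 128 137 142 144]
445 [167 167 163 139  98  74  86 110 127 136 140 141]
475 [171 171 165 141 100  75  85 109 125 133 136 137]
505 [169 169 162 131  86  69  85 107 123 131 134 134]
```

View pics/w5.png

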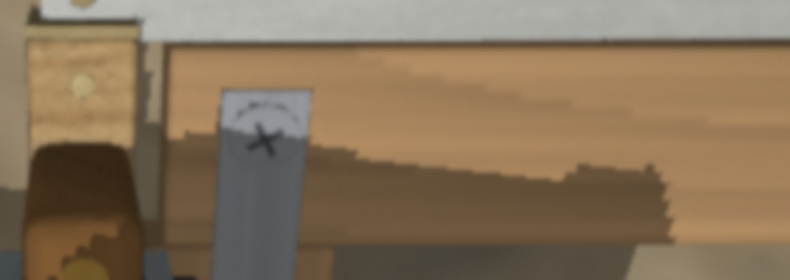

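>>> send_rows(
  rows=[
    {"dx": 0, "dy": 0, "dz": 0, "spin": 0},
    {"dx": 0, "dy": 0, "dz": 0, "spin": 0},
    {"dx": 0.0005, "dy": -0.0005, "dz": 0, "spin": -0.0008},
    {"dx": 0.0005, "dy": -0.0005, "dz": 0, "spin": -0.0008},
    {"dx": 0.0005, "dy": -0.0005, "dz": 0, "spin": -0.0008},
    {"dx": 0.0005, "dy": -0.0005, "dz": 0, "spin": -0.0008},
    {"dx": 0.0005, "dy": -0.0005, "dz": 0, "spin": -0.0008},
    {"dx": 0.001, "dy": -0.0005, "dz": 0, "spin": -0.0005},
    {"dx": 0.001, "dy": -0.0005, "dz": 0, "spin": -0.0005},
    {"dx": 0.001, "dy": -0.0005, "dz": 0, "spin": -0.0005},
    {"dx": 0.001, "dy": -0.0005, "dz": 0, "spin": 0},
    {"dx": 0.001, "dy": -0.0005, "dz": 0, "spin": 0},
    {"dx": 0.002, "dy": -0.0005, "dz": 0, "spin": 0},
    {"dx": 0.002, "dy": -0.0005, "dz": 0, "spin": 0},
    {"dx": 0, "dy": 0, "dz": 0, "spin": 0},
  ],
)

```text
clock: 17.5
tool_pos: [0.5388, -0.0726, 0.0303]
tcp_rot: [0.0, 0.999, 0.055, 0.0]
contact_force: [0.4, -0.2, -1.5]
grip_width: 0.0186
```

```bash
python3 s.py; python3 - <<'E'
from h import *
im,d,K,C=grab("wrist"); np.savez("w6",im=im,d=d,K=K,C=C)
cv2.imwrite("pics/w6.png",im[:,:,::-1])
E
```

```text
t 17.5 tcp in frame mm [-33.7328  20.5161] z 0.030309411018123497 yaw 0.10949195256924693 tilt [ 0.0004 -0.0002]
F frame [ 0.3645 -0.2919] Fz -1.4590868500641299 M [ 0.0265  0.0003 -0.002 ] w 0.018589339986151306
```

View pics/w6.png

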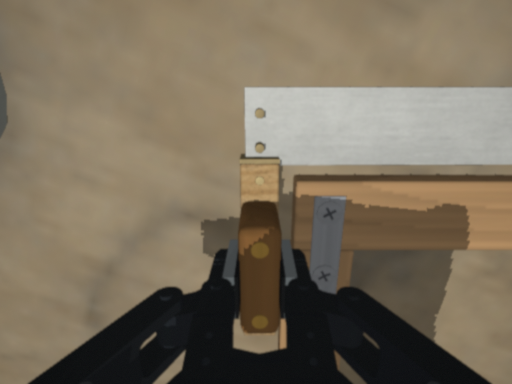

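>>> send_rows(
  rows=[
    {"dx": 0.003, "dy": -0.001, "dz": 0, "spin": 0},
    {"dx": 0.004, "dy": -0.002, "dz": 0, "spin": 0},
    {"dx": 0.003, "dy": -0.001, "dz": -0.003, "spin": 0},
    {"dx": 0, "dy": 0, "dz": -0.01, "spin": 0},
    {"dx": 0, "dy": 0, "dz": -0.02, "spin": 0},
    {"dx": 0, "dy": 0, "dz": -0.025, "spin": 0},
    {"dx": 0, "dy": 0, "dz": -0.025, "spin": 0},
    {"dx": 0, "dy": 0, "dz": -0.012, "spin": 0},
    {"dx": 0, "dy": 0, "dz": -0.005, "spin": 0.02},
    {"dx": 0, "dy": 0, "dz": 0, "spin": 0.04},
    {"dx": 0, "dy": 0, "dz": 0, "spin": 0.035},
    {"dx": 0, "dy": 0, "dz": 0, "spin": 0.0145},
    {"dx": 0, "dy": 0, "dz": 0, "spin": 0},
  ],
)

```text
clock: 18.85
tool_pos: [0.5472, -0.0674, 0.1295]
tcp_rot: [0.0, 1.0, -0.0, -0.001]
contact_force: [-0.2, -0.3, -2.5]
grip_width: 0.0187
```

>>> send_rows(
  rows=[
    {"dx": -0.004, "dy": 0.01, "dz": 0, "spin": 0},
    {"dx": -0.005, "dy": 0.025, "dz": 0, "spin": 0},
    {"dx": -0.01, "dy": 0.04, "dz": 0, "spin": 0},
    {"dx": -0.01, "dy": 0.04, "dz": 0, "spin": 0},
    {"dx": -0.01, "dy": 0.04, "dz": 0, "spin": 0},
    {"dx": -0.01, "dy": 0.04, "dz": 0, "spin": 0},
    {"dx": 0, "dy": 0.04, "dz": 0, "spin": 0},
    {"dx": 0, "dy": 0.04, "dz": 0, "spin": 0},
    {"dx": 0, "dy": 0.04, "dz": 0, "spin": 0},
    {"dx": 0, "dy": 0.04, "dz": 0, "spin": 0},
    {"dx": 0, "dy": 0.025, "dz": 0, "spin": 0},
    {"dx": 0, "dy": 0.012, "dz": 0.005, "spin": 0},
    {"dx": 0, "dy": 0, "dz": 0.015, "spin": 0},
    {"dx": 0, "dy": 0, "dz": 0.02, "spin": 0},
    {"dx": 0, "dy": 0, "dz": 0.02, "spin": 0},
    {"dx": 0, "dy": 0, "dz": 0.015, "spin": 0},
    {"dx": 0, "dy": 0, "dz": 0.01, "spin": 0},
    {"dx": 0, "dy": 0, "dz": 0.005, "spin": 0},
    {"dx": 0, "dy": 0, "dz": 0, "spin": 0},
    {"dx": 0, "dy": 0, "dz": 0, "spin": 0},
  ],
)

```text
clock: 20.85
tool_pos: [0.4994, -0.4598, 0.0411]
tcp_rot: [0.001, 1.0, -0.0, 0.001]
contact_force: [0.2, 0.5, -1.8]
grip_width: 0.0186
```

```bash
python3 s.py
```

```text
t 20.85 tcp in frame mm [-115.9908 -359.9575] z 0.04110146058802712 yaw -0.00012571033276646362 tilt [ 0.0012 -0.001 ]
F frame [0.205  0.4444] Fz -1.7665228196429628 M [0.0526 0.013  0.0081] w 0.018602906364003354
```

Lower about 12 mm slowly, watching Fz.

>>> send_rows(
  rows=[
    {"dx": 0, "dy": 0, "dz": 0.004, "spin": 0},
    {"dx": 0, "dy": 0, "dz": 0.004, "spin": 0},
    {"dx": 0, "dy": 0, "dz": 0.002, "spin": 0},
    {"dx": 0, "dy": 0, "dz": 0.001, "spin": 0},
    {"dx": 0, "dy": 0, "dz": 0, "spin": 0},
    {"dx": 0, "dy": 0, "dz": 0, "spin": 0},
  ],
)

```text
clock: 21.45
tool_pos: [0.4989, -0.4595, 0.0294]
tcp_rot: [0.0, 1.0, -0.0, 0.0]
contact_force: [-0.3, -0.6, -1.3]
grip_width: 0.0187
```

>>> send_rows(
  rows=[
    {"dx": 0, "dy": 0, "dz": 0.001, "spin": 0},
    {"dx": 0, "dy": 0, "dz": 0.001, "spin": 0},
    {"dx": 0, "dy": 0, "dz": 0, "spin": 0},
    {"dx": 0, "dy": 0, "dz": 0, "spin": 0},
  ],
)

```text
clock: 21.85
tool_pos: [0.4991, -0.4597, 0.0289]
tcp_rot: [0.0, 1.0, -0.0, 0.0]
contact_force: [-1.9, 2.8, 4.7]
grip_width: 0.0188
```

Bench contact. Open and retreat.

>>> send_rows(
  rows=[
    {"dx": 0, "dy": 0, "dz": 0, "spin": 0},
    {"dx": 0, "dy": 0, "dz": 0, "spin": 0},
    {"dx": 0, "dy": 0, "dz": 0, "spin": 0},
    {"dx": 0, "dy": 0, "dz": 0, "spin": 0},
    {"dx": 0, "dy": 0, "dz": 0, "spin": 0},
    {"dx": 0, "dy": 0, "dz": 0, "spin": 0},
    {"dx": 0, "dy": 0, "dz": 0, "spin": 0},
    {"dx": 0, "dy": 0, "dz": 0, "spin": 0},
    {"dx": 0, "dy": 0, "dz": -0.01, "spin": 0},
    {"dx": 0, "dy": 0, "dz": -0.02, "spin": 0},
    {"dx": 0, "dy": 0, "dz": -0.03, "spin": 0},
    {"dx": 0, "dy": 0, "dz": -0.04, "spin": 0},
    {"dx": 0, "dy": 0, "dz": -0.04, "spin": 0},
    {"dx": 0, "dy": 0, "dz": -0.04, "spin": 0},
    {"dx": 0, "dy": 0, "dz": -0.02, "spin": 0},
    {"dx": 0, "dy": 0, "dz": -0.005, "spin": 0},
    {"dx": 0, "dy": 0, "dz": 0, "spin": 0},
  ],
  fingers=0.085,
)

```text
clock: 23.55
tool_pos: [0.4989, -0.4596, 0.2332]
tcp_rot: [0.001, 1.0, -0.0, 0.001]
contact_force: [0.0, 0.0, -0.4]
grip_width: 0.0848
```

```bash
python3 s.py; python3 - <<'E'
from h import *
im,d,K,C=grab("top"); np.savez("top1",im=im,d=d)
o=cv2.resize(im[90:300,80:480],(800,420),interpolation=cv2.INTER_CUBIC); cv2.imwrite("pics/t1.png",o[:,:,::-1])
w,dw,Kw,Cw=grab("wrist"); P=cloud(dw,Kw,Cw)
g=(P[...,2]>.045)&(P[...,2]<.065)&(abs(P[...,0]-.5)<.08)&(abs(P[...,1]+.463)<.05)
Q=P[g]; print("grip top",Q.mean(0),Q[:,2].max())
sat=cv2.GaussianBlur(im,(0,0),.7).astype(float); sat=sat.max(2)-sat.min(2)
# stile outer edge: per column, strongest rise of saturation going down; rail outer: per row
def sub(seg):
    gr=np.gradient(seg); k=int(np.argmax(gr[1:-1]))+1; a,b,e=gr[k-1:k+2]; D=a-2*b+e; return k+(.5*(a-e)/D if D else 0)
S=[(u,152+sub(sat[152:172,u])) for u in range(235,290)]
Rl=[(208+sub(sat[r,208:226]),r) for r in range(186,236)]
def ang(pts,vert):
    W=ray(pts,.016,K,C)[:,:2]; W=W if vert else W[:,::-1]
    for _ in range(4):
        f=np.polyfit(W[:,0],W[:,1],1); e=W[:,1]-np.polyval(f,W[:,0]); W=W[abs(e)<max(.001,1.5*e.std())]
    return np.arctan(f[0]),len(W),e.std()
print("rail",ang(Rl,True),"stile (neg of psi if square)",ang(S,False))
E
```

```text
t 23.55 tcp in frame mm [-116.4272 -359.6477] z 0.23320069010486785 yaw -0.00029106031252573304 tilt [ 0.0012 -0.001 ]
F frame [0.0435 0.0184] Fz -0.3513877105573836 M [-0.0219  0.0232  0.0066] w 0.08475417237763128
grip top [ 0.4986 -0.4628  0.0563] 0.05967247147292887
rail (np.float64(0.10420760703597656), 50, np.float64(0.00024599128054991043)) stile (neg of psi if square) (np.float64(-0.10646086083851228), 55, np.float64(0.0002991713723866235))
```

View pics/t1.png

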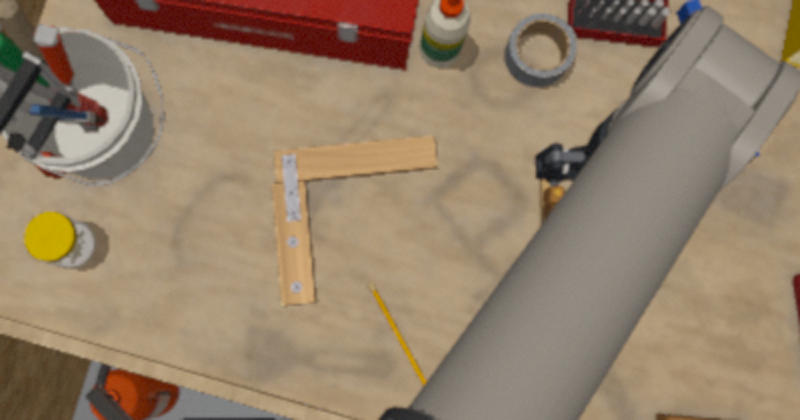

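```bash
python3 -c "
from rig import ticket,get_state
print(ticket.close_job(),get_state()['clock'])"
```

```text
the job is handed in; nothing more can be done
the job is handed in; nothing more can be done
```

The try square brought the stile to 90° against the fixed rail. It now lies flat and released on the bench, about 0.37 m from the frame corner. I handed the job in after about 24 s of the 61 s; no verdict is reported.

- **Pressing:** I felt for the rail face with the stock, then slid the square in until the blade met the stile. I pressed about 7–8 N on both faces and held it for about 1.5 s. The moment readings put the rail force near the middle of the stock's contact, and the wrist picture showed no visible gap along the blade.
- **Drawing away:** After the square was withdrawn, the gap between blade and stile was even, so the stile was not disturbed.
- **Last checks:** The top camera gave the rail at 0.104 rad and the stile at 0.106 rad, a difference of 0.002 rad, which is about the measuring noise. The square's grip stood at its resting height, the gripper was open with no contact force, and the jar, bottle and pencil were still in place.
- **Disagreement:** My first estimate of the rail face from the top picture was about 3 mm and 0.006 rad off. A sharper edge fit and touching the rail corrected it.

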